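Stand up the reading stand and load the test cassette

ROBOT

A 6-joint arm with a two-finger parallel gripper is mounted at the origin on the work surface. World frame = base frame: x ahead of the robot, y to its left, z up, the work surface at z = 0. Lengths are in mm, angles in rad, forces in N, time in s.
With the tool pointing down it reaches from about 300 to 850 mm from the base axis. Payload 5.4 kg.
Tool frame: the origin (TCP) lies midway between the tips of the shut fingers; the grasp point (between the pads) lies 19 mm behind it; z points along the fingers, y is the direction in which the jaws open and shut (so a half turn about z gives the same grasp; the last joint's range is limited). The gripper opens to 85 mm and grips with 20 to 120 N. Pads are 22 mm wide; open, the fingers measure 114 mm over their backs; the gripper's body (76 mm by 85 mm) begins 54 mm behind the grasp point. The pads swing forward as they close: fully open they stand 13 mm farther back than shut.
Start: joints at [1.075, 0.158, 1.597, -0, 1.386, -0.21], TCP at [162.117, 551.656, 231.299] pointing down, gripper open.
Joint ranges: [-2.91, 2.91], [-0.94, 2.29], [0.18, 2.7], [-1.29, 4.43], [0.17, 2.64], [-3, 3]. Speed limits (rad/s): [2.57, 2.57, 3.14, 3.14, 3.14, 3.14].

INTERFACE

Orientations are given as a 3x3 rotation matrix whose columns are the frame's x, y, z axes.
In Python, from plant import state, get_image, get_calibration, close_job, outline_of, mark_of gives the robot as it stands.
- The arm moves only by the tool servo_tool, never from a script. Its argument "steps" is a list of rows, each an object of numbers: "dx", "dy", "dz": the shift along the tool's x, y, z in units of 40 mm (1.0 is 40 mm); "spin": the turn about the tool's z in units of 6 degrees (1.0 is 6 degrees); "jaw": the finger opening in mm, from 0 to 85.4. In form: [{"dx": .., "dy": .., "dz": .., "spin": .., "jaw": ..}, ...]. A call has 1 to 12 rows; each row is the pose to reach, as a shift and turn from the pose commanded when the call began, along the tool's axes at that moment; what a row does not reach only later rows make up. A row lasts 1/12 s, in which the tool goes at most 41.7 mm and 7.16 degrees, less where a joint would pass 70% of its speed; a pose out of reach is approached as far as the arm can. A call with a gripper value outside its range is refused whole. The fingers move at their own pace and stop on an object; "grip_force" is the grip in N (left out, the last holds). Time passes only in rows, so rows that repeat a pose let the fingers close. It gives the time, the measured TCP pose, the force and the opening at its end, in the units of the state.
- state(): the state, without advancing time (a new reading comes with each control period).
- get_image(name): name is "scene" or "top" or "wrist"; returns the picture (400x640x3 uint8, red, green, blue); there is no depth.
- get_calibration(name): a dict with "mtx" (3x3 intrinsics, pixels), "view" (4x4, takes a point from world to camera coordinates). Camera axes: x right, y up, looking along -z (the intrinsics and any distortion apply to the point x, -y, -z); pixel columns grow to the right and rows downward; lengths in mm; the calibration is good to about 2 mm. A picture is of the moment at which its call begins: read the wrist's pose just before it. get_calibration takes no time and is no camera call; for the wrist camera it gives the pose at the moment of the call.
- close_job(): hands the job in, once; it reports no verdict.
Trained networks look in the newest picture that a camera, given by its name, has taken for a name from the list of things; names that differ only in an ending like _2 or _b are one class to them, and where a whole thing is asked for, a point or a joint stands for the part that bears it (a point fixed in the world has none). Each returns a list of dicts, best first, with "p" (0 to 1); they miss things now and then, are a little off and sometimes report something else, mostly with a low value. They report only what shows in the picture. A call takes as long as a camera call. They do not tell look-alikes from the thing itself.
- outline_of(camera, thing): "mask" (400x640 bool, what is visible of it).
- mark_of(camera, thing): "at" ([x, y, z] in mm, in world coordinates, good to about 4 mm: a listed point, or the origin of a listed thing).
The state is a dict: "clock": time; "joint_positions": joint angles; "joint_velocities": joint speeds; "effort": joint torques, N m; "tcp_pos": TCP position; "ee_rot": TCP orientation; "wrist_force": force on the tool from outside, world axes, zero at the start; "wrist_torque": the same for the moment, N m; "gripper_width": finger opening in mm.
Only numpy, scipy, OpenCV 4.12 (cv2) and the standard library are available. Lean on these libraries where they do the work, as an engineer would, in place of code of your own. Each camera call takes 0.05 s, during which the arm holds its last target.

TASK

The L-shaped reading stand is lying on its blue sleeve: tip it over its corner, without picking it up off the desk, so that it stands on its grey foot with the sleeve upright. Then take the green-topped test cassette out of the white rack and slide it, green end up, down into the sleeve until it sits fully home, and let go. Leave the bottles and the kit box undisturbed.

Things in the scene. Friction and masses are not known exactly. Their poses are not given: they have to be found in the camera images.
- stand: Loose L-shaped stand, 0.32 kg (may vary): grey foot and blue sleeve at a right angle. Origin: middle of the outer corner edge; x along the foot, z along the sleeve, y along the edge (80 mm). At the start it lies on the sleeve's back: x straight up, z level with the mouth pointing roughly towards the robot, origin at desk height. Standing: z up, origin at desk height.
- stand_edge (a point): Middle of the foot's free edge, inner face: (75, 0, 10) mm in the stand's frame. Foot: x 0 to 75, y +-40, z 0 to 10 mm, the heavier leg; at the start a wall 75 mm high. Pushed near here from inside the L, away from the sleeve, the stand tips about its corner; past about 23 degrees it falls on by itself onto the foot.
- stand_floor (a point): Centre of the sleeve cavity's floor: (11.5, 0, 10) mm in the stand's frame. Sleeve: a flat case, x 0 to 20, y +-20 mm, up to z 60 mm; cavity 11 mm (x) by 32 mm (y), open at the mouth, its floor being the foot's top. Lying, the sleeve is 20 mm high.
- stand_mouth (a point): Centre of the sleeve's mouth: (11.5, 0, 60) mm in the stand's frame. The last 10 mm below the mouth flares outward by 3 to 4.5 mm on every side, as a lead-in; its rim reaches x 24 mm and y +-23 mm.
- cassette: White test cassette, a stiff flat bar 8 mm (its x) by 28 mm (its y) by 95 mm (its z), 30 g, the same on both faces, with a green grip end covering the top 28 mm. Origin at the centre of its lower end, z to the green end. At the start it stands upright and loose in the rack's slot, its lower end 5 mm above the desk, so its top is 100 mm above the desk.
- rack: White block fixed to the desk, 60 mm (x) by 90 mm (y) by 35 mm high, with one slot 11 mm (x) by 31 mm (y), 30 mm deep, in the middle of its top. Origin at the centre of its underside, z up. It stands on one side of the desk and the stand on the other.
- dropper: Bystander: small white dropper bottle, 30 mm diameter, 70 mm tall, loose, standing beyond the work. Origin at the centre of its underside.
- gel: Bystander: white gel bottle with blue cap, 60 mm diameter, 140 mm tall, loose. Origin at the centre of its underside.
- kitbox: Bystander: low cardboard kit box with a green band, 70 by 120 by 35 mm high, loose. Origin at the centre of its underside.
Things that resemble listed ones, but are neither listed nor needed, are in the scene too. Several things look just like the stand: the one meant starts nearest to the robot's base.

How it is judged:
By the outcome, as a careful person would: the job done as asked, in the order asked, and still so for the second after the job is handed in, with the robot touching nothing.
It also fails if it takes over 58 s, if anything falls off the work surface, if the arm or the gripper's body presses on something with over 40 N, if the wrist force passes 120 N, or if a joint passes its speed limit or range.

## Working session

There is one attempt and no reset: what is moved stays moved. The work goes in short steps, Python scripts to look and compute and a tool call to move; the robot and the scene stay as the last step left them, time stands still between calls to the robot, and variables do not carry over. Pictures are saved under pics/ and viewed, and the job is handed in when it is done.

Besides the shell and the picture viewer there is one more tool, called after "Emit:" as name(argument=value, ...), one argument or row to a line, values as JSON. servo_tool: Moves the arm, as the interface text tells. Its arguments: {"type":"object","properties":{"steps":{"type":"array","items":{"type":"object","properties":{"dx":{"type":"number"},"dy":{"type":"number"},"dz":{"type":"number"},"spin":{"type":"number"},"jaw":{"type":"number"}}}},"grip_force":{"type":"number"}},"required":["steps"]}

```bash
mkdir -p pics; cat > h.py <<'E'
import numpy as np,cv2
from plant import *
def save(n,im,crop=None,s=1):
    if crop: a,b,c,d=crop; im=im[b:d,a:c]
    im=cv2.resize(im,None,fx=s,fy=s,interpolation=cv2.INTER_CUBIC) if s!=1 else im
    cv2.imwrite('pics/'+n+'.png',im[:,:,::-1])
def proj(c,P):
    k=get_calibration(c); P=np.atleast_2d(P); q=(k['view']@np.c_[P,np.ones(len(P))].T)[:3]
    q=np.array([q[0],-q[1],-q[2]]); u=k['mtx']@q; return (u[:2]/u[2]).T
def ray(c,px,z):
    k=get_calibration(c); V=np.array(k['view']); R=V[:3,:3];t=V[:3,3]
    d=np.linalg.inv(k['mtx'])@np.array([px[0],px[1],1]); d=R.T@np.array([d[0],-d[1],-d[2]]); o=-R.T@t
    return o+d*(z-o[2])/d[2]
E
python3 - <<'E'
from h import *
s=state(); print(s['clock'],s['tcp_pos'],s['ee_rot'],s['gripper_width'])
for c in ['scene','top']:
    save(c+'0',get_image(c)); print(get_calibration(c).keys())
    for t in ['stand','stand_edge','stand_mouth','stand_floor','cassette','rack','dropper','gel','kitbox']:
        for r in mark_of(c,t)[:5]: print(c,t,round(r['p'],2),np.round(r['at']),np.round(proj(c,r['at'])[0]))
print(state()['clock'])
E
```

```text
0.0 [161.84464621 551.12865996 230.31128883] [[-9.59431729e-01  2.81939572e-01 -9.13812642e-04]
 [ 2.81940749e-01  9.59430414e-01 -1.64169829e-03]
 [ 4.13879927e-04 -1.83273845e-03 -9.99998235e-01]] 85.71984018536745
dict_keys(['mtx', 'view'])
scene stand 0.89 [ 600. -136.   -4.] [285. 256.]
scene stand 0.83 [727.  56.   2.] [369. 230.]
scene stand 0.75 [ 762. -153.    2.] [343. 286.]
scene stand 0.58 [ 674. -283.    3.] [274. 308.]
scene stand_edge 0.88 [ 686. -277.   76.] [280. 282.]
scene stand_edge 0.85 [ 759. -147.   77.] [345. 257.]
scene stand_edge 0.71 [ 590. -136.   73.] [281. 229.]
scene stand_edge 0.62 [729.  67.  74.] [374. 205.]
scene stand_mouth 0.93 [ 727. -110.   12.] [338. 264.]
scene stand_mouth 0.65 [ 546. -154.   14.] [262. 246.]
scene stand_mouth 0.65 [754. 108.  12.] [387. 220.]
scene stand_mouth 0.59 [ 730. -258.   10.] [304. 308.]
scene stand_floor 0.68 [731.  62.  11.] [372. 227.]
scene stand_floor 0.67 [ 587. -136.   11.] [281. 249.]
scene stand_floor 0.62 [ 683. -275.   14.] [280. 303.]
scene stand_floor 0.6 [ 759. -146.   13.] [343. 279.]
scene cassette 0.
[... 810 characters left out ...]
. 106.  13.] [291. 150.]
top stand_mouth 0.59 [ 542. -160.   10.] [377. 220.]
top stand_floor 0.7 [ 565. -390.    3.] [452. 214.]
top stand_floor 0.68 [734.  64.  15.] [304. 156.]
top stand_floor 0.67 [ 597. -136.   -3.] [368. 202.]
top stand_floor 0.61 [ 682. -283.    9.] [417. 175.]
top stand_floor 0.57 [ 758. -145.   15.] [372. 149.]
top cassette 0.51 [565. 217.   7.] [252. 210.]
top rack 0.65 [565. 217.  -3.] [252. 210.]
top dropper 0.61 [691. -19.   1.] [331. 171.]
top dropper 0.25 [564. 217.  -3.] [252. 211.]
top gel 0.64 [563. 219.  -3.] [252. 211.]
top gel 0.6 [ 567. -392.    0.] [453. 213.]
top kitbox 0.58 [472. 384.   1.] [195. 240.]
top kitbox 0.47 [566. 219.  -6.] [252. 210.]
1.0
```

View pics/scene0.png

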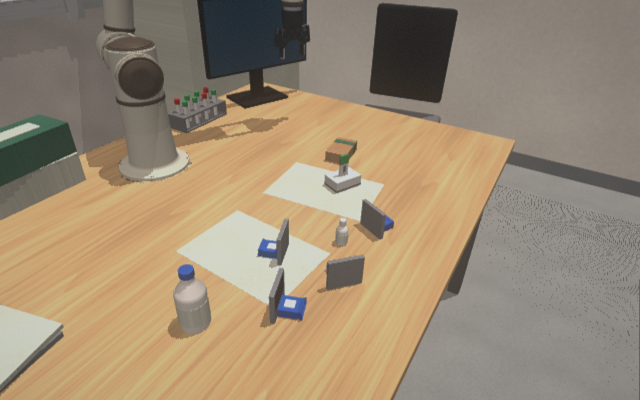

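View pics/top0.png

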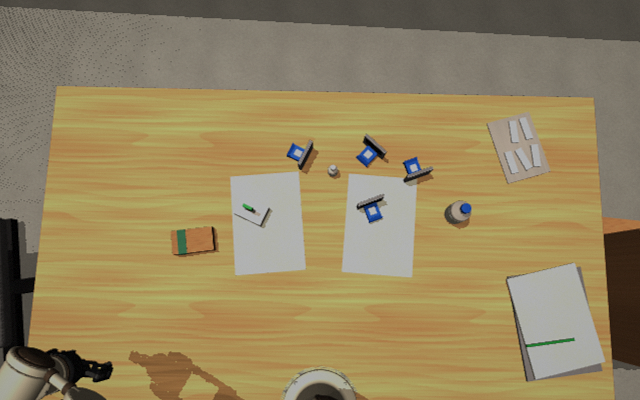

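```bash
python3 - <<'E'
import cv2
a=cv2.imread('pics/scene0.png')[200:330,230:420]; b=cv2.imread('pics/top0.png')[130:240,230:440]
cv2.imwrite('pics/c1.png',cv2.resize(a,None,fx=4,fy=4,interpolation=2)); cv2.imwrite('pics/c2.png',cv2.resize(b,None,fx=3.8,fy=3.8,interpolation=2))
E
```

```text
(no output)
```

View pics/c1.png

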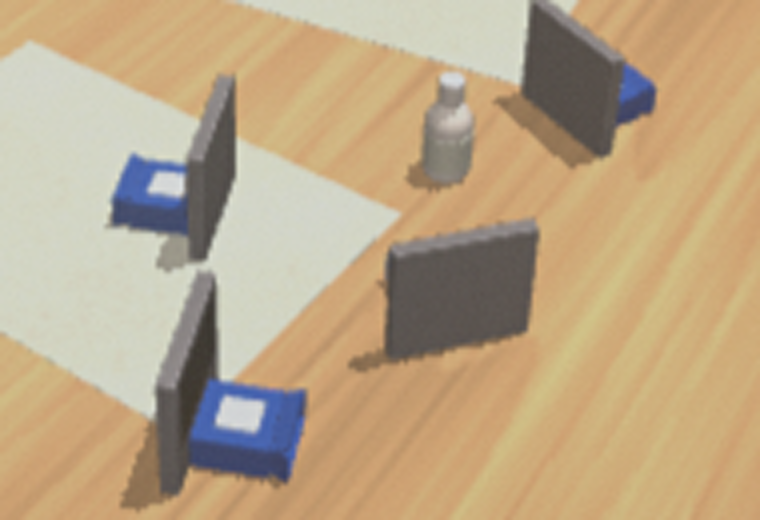

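View pics/c2.png

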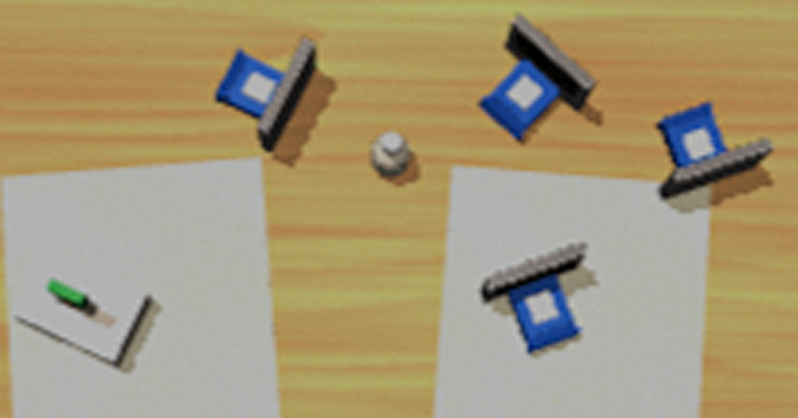

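Candidates for the stand in the top image are (371,207), (371,150), (416,170) and (300,152). The one nearest the base is (371,207), at about (590,-136). Its mouth points towards the robot, which matches the description. Next I'll move above it and check with the wrist camera.

Emit:
servo_tool(
  steps=[
    {"dx": -13.6, "dy": -14.5, "dz": 0, "spin": 8.1, "jaw": 0},
    {"dx": -13.6, "dy": -14.5, "dz": 0, "spin": 8.1, "jaw": 0},
    {"dx": -13.6, "dy": -14.5, "dz": 0, "spin": 8.1, "jaw": 0},
    {"dx": -13.6, "dy": -14.5, "dz": 0, "spin": 8.1, "jaw": 0},
    {"dx": -13.6, "dy": -14.5, "dz": 0, "spin": 8.1, "jaw": 0},
    {"dx": -13.6, "dy": -14.5, "dz": 0, "spin": 8.1, "jaw": 0},
    {"dx": -13.6, "dy": -14.5, "dz": 0, "spin": 8.1, "jaw": 0},
    {"dx": -13.6, "dy": -14.5, "dz": 0, "spin": 8.1, "jaw": 0},
    {"dx": -13.6, "dy": -14.5, "dz": 0, "spin": 8.1, "jaw": 0},
    {"dx": -13.6, "dy": -14.5, "dz": 0, "spin": 8.1, "jaw": 0},
  ],
)

```text
clock: 1.83
tcp_pos: [350.4, 177.9, 231.6]
ee_rot: [[-0.423, 0.906, 0.001], [0.906, 0.423, 0.0], [-0.0, 0.001, -1.0]]
wrist_force: [1.9, -0.3, 0.7]
gripper_width: -0.3
```

Emit:
servo_tool(
  steps=[
    {"dx": -9.4, "dy": 0.3, "dz": 0},
    {"dx": -9.4, "dy": 0.3, "dz": 0},
    {"dx": -9.4, "dy": 0.3, "dz": 0},
    {"dx": -9.4, "dy": 0.3, "dz": 0},
    {"dx": -9.4, "dy": 0.3, "dz": 0},
    {"dx": -9.4, "dy": 0.3, "dz": 0},
    {"dx": -9.4, "dy": 0.3, "dz": 0},
    {"dx": -9.4, "dy": 0.3, "dz": 0},
    {"dx": -9.4, "dy": 0.3, "dz": 0},
    {"dx": -9.4, "dy": 0.3, "dz": 0},
    {"dx": -9.4, "dy": 0.3, "dz": 0},
  ],
)

```text
validation failed for argument at $.st...
```

```bash
python3 - <<'E'
from h import *
s=state(); print(s['clock'],s['tcp_pos'],s['joint_positions'])
im=get_image('wrist'); save('w1',im)
np.save('wk.npy',get_calibration('wrist'),allow_pickle=True)
for t in ['stand_edge','stand_mouth','stand_floor','stand']:
    for r in mark_of('wrist',t)[:3]: print(t,round(r['p'],2),np.round(r['at']),np.round(proj('wrist',r['at'])[0]))
E
```

```text
1.8333 [350.39630941 177.89146268 231.64718847] [ 1.59670579e-01 -3.51281832e-01  2.06884455e+00  5.98472781e-05
  1.42267527e+00 -2.77366719e-01]
stand_mouth 0.76 [754. 103.   9.] [557. 341.]
```

View pics/w1.png

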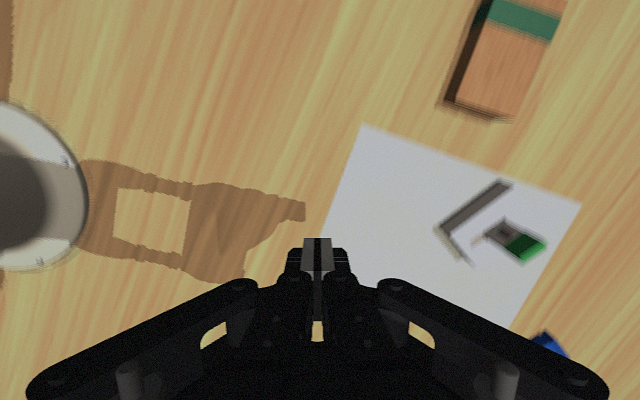

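Emit:
servo_tool(
  steps=[
    {"dx": -10.6, "dy": 0.3, "dz": 0, "spin": 0, "jaw": 0},
    {"dx": -10.6, "dy": 0.3, "dz": 0, "spin": 0, "jaw": 0},
    {"dx": -10.6, "dy": 0.3, "dz": 0, "spin": 0, "jaw": 0},
    {"dx": -10.6, "dy": 0.3, "dz": 0, "spin": 0, "jaw": 0},
    {"dx": -10.6, "dy": 0.3, "dz": 0, "spin": 0, "jaw": 0},
    {"dx": -10.6, "dy": 0.3, "dz": 0, "spin": 0, "jaw": 0},
    {"dx": -10.6, "dy": 0.3, "dz": 0, "spin": 0, "jaw": 0},
    {"dx": -10.6, "dy": 0.3, "dz": 0, "spin": 0, "jaw": 0},
    {"dx": -10.6, "dy": 0.3, "dz": 0, "spin": 0, "jaw": 0},
    {"dx": -10.6, "dy": 0.3, "dz": 0, "spin": 0, "jaw": 0},
    {"dx": -10.6, "dy": 0.3, "dz": 0, "spin": 0, "jaw": 0},
    {"dx": -10.6, "dy": 0.3, "dz": 0, "spin": 0, "jaw": 0},
  ],
)

```text
clock: 3.08
tcp_pos: [541.4, -199.4, 230.5]
ee_rot: [[-0.423, 0.906, -0.001], [0.906, 0.423, 0.001], [0.001, -0.0, -1.0]]
wrist_force: [-0.3, -0.0, 0.1]
gripper_width: -0.0
```

```bash
python3 - <<'E'
from h import *
s=state(); print(s['clock'],s['tcp_pos'],s['joint_positions'])
im=get_image('wrist'); save('w2',im)
for t in ['stand_edge','stand_mouth','stand_floor','stand']:
    for r in mark_of('wrist',t)[:3]: print(t,round(r['p'],2),np.round(r['at']),np.round(proj('wrist',r['at'])[0]))
E
```

```text
3.0833 [ 541.36458587 -199.40084958  230.46897973] [-5.62302388e-01  1.64735647e-01  1.59153629e+00  7.19589821e-05
  1.38635218e+00 -9.99582945e-01]
stand_edge 0.92 [ 760. -146.   74.] [531. 233.]
stand_edge 0.64 [ 586. -137.   74.] [388. 153.]
stand_mouth 0.73 [ 727. -256.   13.] [429. 278.]
stand_mouth 0.66 [ 543. -158.   14.] [335. 148.]
stand_mouth 0.56 [ 720. -114.   11.] [483. 178.]
stand_floor 0.92 [733.  65.  12.] [588.  32.]
stand_floor 0.85 [ 590. -138.   12.] [378. 149.]
stand_floor 0.67 [ 682. -280.    9.] [389. 278.]
stand 0.93 [727.  53.   3.] [569.  43.]
stand 0.69 [ 766. -155.    1.] [492. 220.]
stand 0.58 [ 600. -138.    2.] [384. 152.]
```

View pics/w2.png

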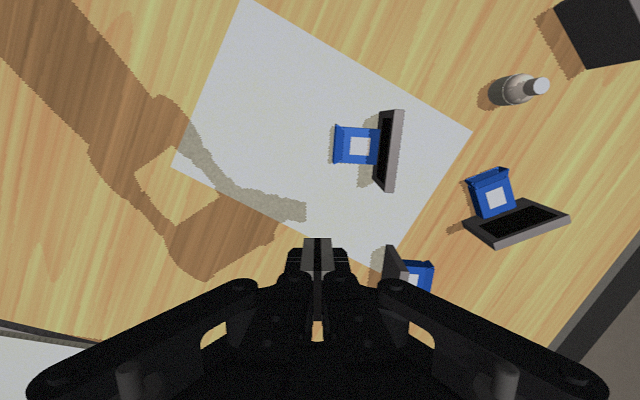

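```bash
python3 - <<'E'
import cv2
a=cv2.imread('pics/w2.png')[90:210,310:430]
cv2.imwrite('pics/c3.png',cv2.resize(a,None,fx=5,fy=5,interpolation=2))
E
```

```text
(no output)
```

View pics/c3.png

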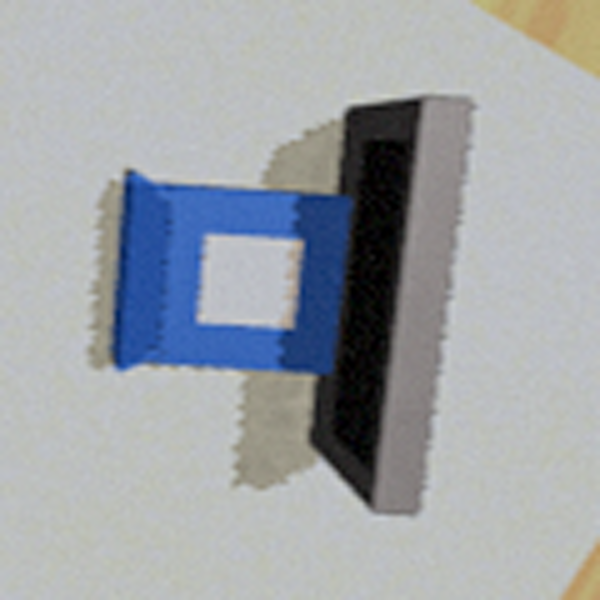

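```bash
python3 - <<'E'
from h import *
for p,z in [((425,97),75),((472,98),75),((418,513),75),((377,512),75),((130,172),24),((117,365),24)]:
    print(np.round(ray('wrist',(310+p[0]/5,90+p[1]/5),z),1))
A=[ray('wrist',(310+p[0]/5,90+p[1]/5),75)[:2] for p in [(425,97),(377,512),(472,98),(418,513)]]
for a,b in [(0,1),(2,3)]:
    d=A[a]-A[b]; print(np.linalg.norm(d), np.degrees(np.arctan2(d[1],d[0]))-90, (A[a]+A[b])/2)
E
```

```text
[573.2 -99.   75. ]
[581.2 -95.5  75. ]
[ 610.4 -169.3   75. ]
[ 602.9 -172.6   75. ]
[ 532.5 -133.9   24. ]
[ 548.6 -173.4   24. ]
79.380971738203 22.01057548097924 [ 588.05496851 -135.83521683]
79.44017543849559 21.606341825275123 [ 595.80857521 -132.41023033]
```

Emit:
servo_tool(
  steps=[
    {"dx": 0.99, "dy": 0.98, "dz": 1.0, "spin": 0.5, "jaw": 0},
    {"dx": 0.99, "dy": 0.98, "dz": 2.0, "spin": 0.5, "jaw": 0},
    {"dx": 0.99, "dy": 0.98, "dz": 2.5, "spin": 0.5, "jaw": 0},
    {"dx": 0.99, "dy": 0.98, "dz": 3.2, "spin": 0.5, "jaw": 0},
    {"dx": 0.99, "dy": 0.98, "dz": 3.7, "spin": 0.5, "jaw": 0},
    {"dx": 0.99, "dy": 0.98, "dz": 4.06, "spin": 0.5, "jaw": 0},
    {"dx": 0.99, "dy": 0.98, "dz": 4.06, "spin": 0.5, "jaw": 0},
  ],
)

```text
clock: 3.92
tcp_pos: [556.1, -144.2, 65.5]
ee_rot: [[-0.377, 0.926, -0.006], [0.926, 0.377, 0.003], [0.005, -0.004, -1.0]]
wrist_force: [-0.5, 0.8, 0.2]
gripper_width: -0.1
```

```bash
python3 - <<'E'
from h import *
s=state(); print(s['clock'],s['tcp_pos'],s['ee_rot'])
save('w3',get_image('wrist')); save('s3',get_image('scene'),(220,180,360,320),4)
E
```

```text
3.9167 [ 556.06221564 -144.21090117   65.49532946] [[-0.3765613   0.92637131 -0.00614625]
 [ 0.92637675  0.37658464  0.00318345]
 [ 0.00526364 -0.00449498 -0.99997604]]
```

View pics/w3.png

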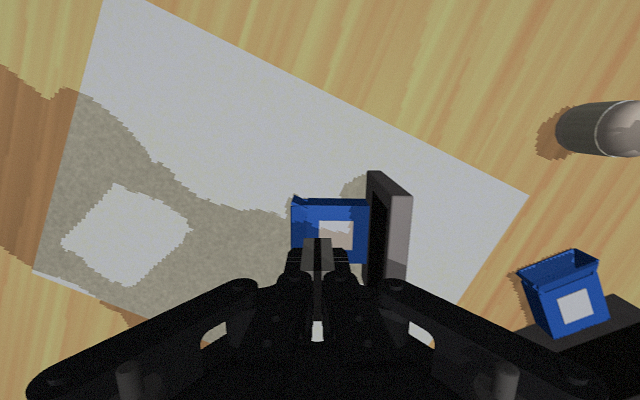

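View pics/s3.png

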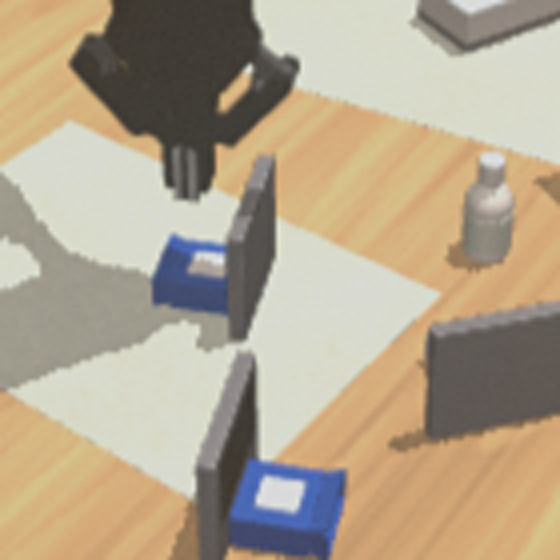

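Emit:
servo_tool(
  steps=[
    {"dx": -0.1, "dy": 0.15, "dz": -0.04, "spin": 0, "jaw": 0},
    {"dx": -0.1, "dy": 0.3, "dz": -0.04, "spin": 0, "jaw": 0},
    {"dx": -0.1, "dy": 0.45, "dz": -0.04, "spin": 0, "jaw": 0},
    {"dx": -0.1, "dy": 0.6, "dz": -0.04, "spin": 0, "jaw": 0},
    {"dx": -0.1, "dy": 0.7, "dz": -0.04, "spin": 0, "jaw": 0},
    {"dx": -0.1, "dy": 0.8, "dz": -0.04, "spin": 0, "jaw": 0},
    {"dx": -0.1, "dy": 0.9, "dz": -0.04, "spin": 0, "jaw": 0},
  ],
)

```text
clock: 4.6
tcp_pos: [594.2, -136.9, 70.5]
ee_rot: [[-0.375, 0.927, -0.0], [0.927, 0.375, 0.0], [0.0, -0.0, -1.0]]
wrist_force: [-0.4, -0.3, 0.1]
gripper_width: -0.1
```

```bash
python3 - <<'E'
from h import *
save('w4',get_image('wrist')); save('s4',get_image('scene'),(220,180,360,320),4)
E
```

```text
(no output)
```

View pics/s4.png

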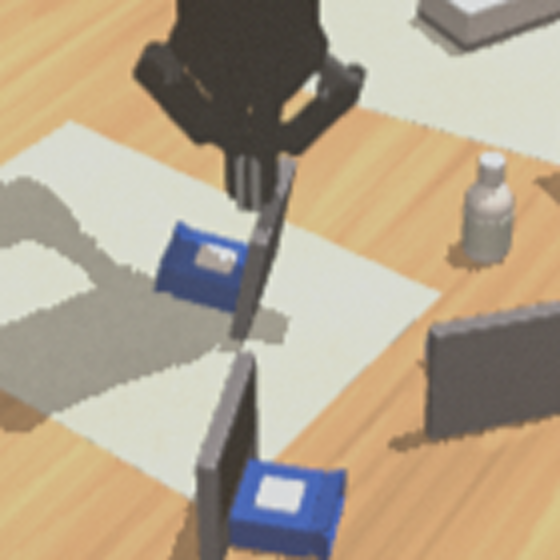

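Emit:
servo_tool(
  steps=[
    {"dx": 0, "dy": 0.12, "dz": 0.07, "spin": 0, "jaw": 0},
    {"dx": 0, "dy": 0.24, "dz": 0.1, "spin": 0, "jaw": 0},
    {"dx": 0, "dy": 0.36, "dz": 0.1, "spin": 0, "jaw": 0},
    {"dx": 0, "dy": 0.48, "dz": 0.1, "spin": 0, "jaw": 0},
    {"dx": 0, "dy": 0.6, "dz": 0.1, "spin": 0, "jaw": 0},
    {"dx": 0, "dy": 0.75, "dz": 0.1, "spin": 0, "jaw": 0},
    {"dx": 0, "dy": 0.9, "dz": 0.1, "spin": 0, "jaw": 0},
    {"dx": 0, "dy": 0.9, "dz": 0.1, "spin": 0, "jaw": 0},
  ],
)

```text
clock: 5.37
tcp_pos: [628.1, -123.2, 66.4]
ee_rot: [[-0.376, 0.927, 0.001], [0.927, 0.376, 0.0], [-0.0, 0.001, -1.0]]
wrist_force: [-0.3, 0.7, -0.4]
gripper_width: 0.3
```

```bash
python3 - <<'E'
from h import *
save('w5',get_image('wrist')); save('s5',get_image('scene'),(220,180,360,320),4)
E
```

```text
(no output)
```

View pics/s5.png

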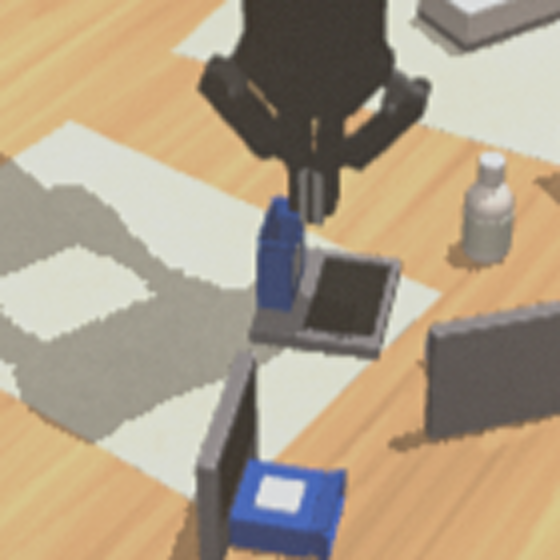

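Emit:
servo_tool(
  steps=[
    {"dx": 0, "dy": 0, "dz": -0.5, "spin": 0, "jaw": 0},
    {"dx": -0.3, "dy": 0, "dz": -1.4, "spin": 0, "jaw": 0},
    {"dx": -1, "dy": 0, "dz": -2.3, "spin": 0, "jaw": 0},
    {"dx": -1.8, "dy": -0.5, "dz": -3.2, "spin": 0, "jaw": 0},
    {"dx": -1.8, "dy": -0.5, "dz": -4.1, "spin": 0, "jaw": 0},
    {"dx": -1.8, "dy": -0.5, "dz": -4.1, "spin": 0, "jaw": 0},
    {"dx": -1.8, "dy": -0.5, "dz": -4.1, "spin": 0, "jaw": 0},
  ],
)

```text
clock: 6.05
tcp_pos: [637.3, -199.9, 235.3]
ee_rot: [[-0.373, 0.928, 0.007], [0.928, 0.374, -0.004], [-0.006, 0.005, -1.0]]
wrist_force: [0.7, 0.5, 0.1]
gripper_width: 0.1
```

```bash
python3 - <<'E'
from h import *
s=state(); print(s['clock'],s['tcp_pos'])
im=get_image('wrist');save('w6',im,(280,40,480,200),4); np.save('w6.npy',im)
for t in ['stand_edge','stand_mouth','stand_floor','stand']:
    for r in mark_of('wrist',t)[:4]: print(t,round(r['p'],2),np.round(r['at']),np.round(proj('wrist',r['at'])[0]))
E
```

```text
6.05 [ 637.28925127 -199.94319619  235.34762881]
stand_edge 0.86 [ 760. -145.   73.] [454. 186.]
stand_edge 0.75 [ 666. -104.    7.] [373. 111.]
stand_mouth 0.97 [ 612. -130.   60.] [323. 115.]
stand_mouth 0.91 [ 729. -258.    9.] [369. 249.]
stand_mouth 0.67 [ 724. -114.    9.] [417. 140.]
stand_floor 0.86 [ 609. -131.   11.] [319. 116.]
stand_floor 0.77 [ 760. -143.   11.] [433. 175.]
stand_floor 0.73 [ 687. -279.   12.] [332. 253.]
stand 0.93 [ 766. -154.   -0.] [431. 183.]
stand 0.85 [ 676. -280.    0.] [323. 247.]
stand 0.73 [ 603. -136.    0.] [313. 118.]
```

View pics/w6.png

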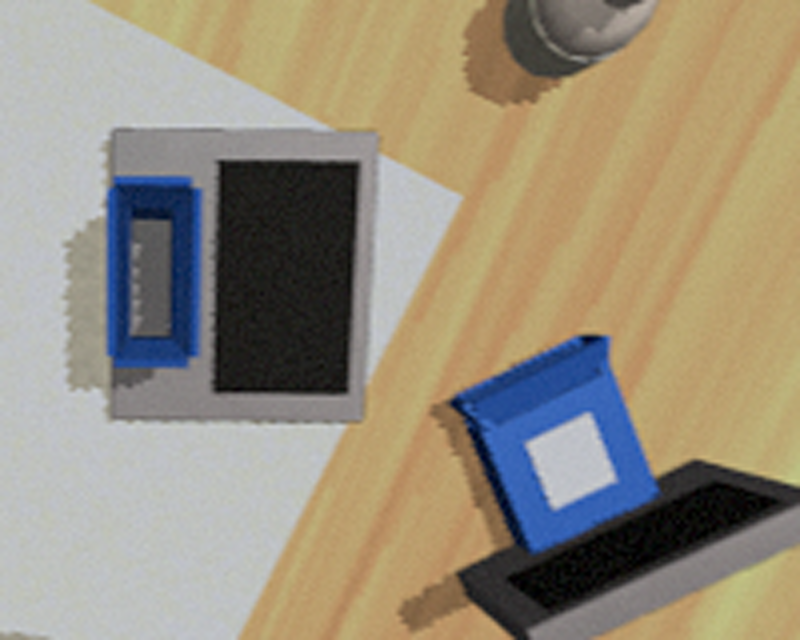

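```bash
cat > fit.py <<'E'
from h import *
from scipy.optimize import least_squares
def fit(cam,fp,rp,off,s,h0):
    # fp foot top corners TL,TR,BR,BL ; model foot: x 0/75,y+-40 z10 ; rim x -1..24?, y +-23 z60
    px=np.array(fp+rp)/s+off
    def M(v):
        c,si=np.cos(v[2]),np.sin(v[2]); L=[(0,40,10),(75,40,10),(75,-40,10),(0,-40,10),(24,23,60),(24,-23,60)]
        return np.array([(v[0]+c*x-si*y,v[1]+si*x+c*y,z) for x,y,z in L])
    f=lambda v:(proj(cam,M(v))-px).ravel()
    r=least_squares(f,h0,loss='soft_l1'); return r.x,r.fun.reshape(-1,2) if len(r.fun)==12 else r.fun
E
python3 - <<'E'
from fit import *
v,f=fit('wrist',[(113,130),(377,130),(362,420),(113,418)],[(200,183),(193,367)],(280,40),4,[597,-132,.38])
print(v,np.degrees(v[2]),f)
c,s=np.cos(v[2]),np.sin(v[2]); print('cavity',v[0]+11.5*c,v[1]+11.5*s)
for p in [(112,178),(200,183),(193,367),(110,365)]: print(ray('wrist',(280+p[0]/4,40+p[1]/4),60))
E
```

```text
[ 5.93328712e+02 -1.30567832e+02  3.75572528e-01] 21.51872074245876 [[-1.86461917 -0.99429012]
 [ 0.99837721 -0.38713888]
 [ 0.76264071  1.53704794]
 [-1.84209465  1.45496825]
 [-0.16778289 -2.83369794]
 [ 0.67593634  0.99341716]]
cavity 604.0271365299304 -126.3495724858569
[ 588.58390154 -109.41141415   60.        ]
[ 608.33606746 -102.63307656   60.        ]
[ 623.10950959 -142.52996754   60.        ]
[ 604.00376898 -149.73901465   60.        ]
```

Emit:
servo_tool(
  steps=[
    {"dx": 9.1, "dy": 0.7, "dz": 0.1, "spin": 8.5, "jaw": 40},
    {"dx": 9.1, "dy": 0.7, "dz": 0.1, "spin": 8.5, "jaw": 40},
    {"dx": 9.1, "dy": 0.7, "dz": 0.1, "spin": 8.5, "jaw": 40},
    {"dx": 9.1, "dy": 0.7, "dz": 0.1, "spin": 8.5, "jaw": 40},
    {"dx": 9.1, "dy": 0.7, "dz": 0.1, "spin": 8.5, "jaw": 40},
    {"dx": 9.1, "dy": 0.7, "dz": 0.1, "spin": 8.5, "jaw": 40},
    {"dx": 9.1, "dy": 0.7, "dz": 0.1, "spin": 8.5, "jaw": 40},
    {"dx": 9.1, "dy": 0.7, "dz": 0.1, "spin": 8.5, "jaw": 40},
    {"dx": 9.1, "dy": 0.7, "dz": 0.1, "spin": 8.5, "jaw": 40},
    {"dx": 9.1, "dy": 0.7, "dz": 0.1, "spin": 8.5, "jaw": 40},
    {"dx": 9.1, "dy": 0.7, "dz": 0.1, "spin": 8.5, "jaw": 40},
    {"dx": 9.1, "dy": 0.7, "dz": 0.1, "spin": 8.5, "jaw": 40},
  ],
)

```text
clock: 7.3
tcp_pos: [524.6, 149.9, 225.5]
ee_rot: [[0.484, 0.875, -0.002], [0.875, -0.484, -0.001], [-0.001, -0.001, -1.0]]
wrist_force: [0.7, -0.1, 0.0]
gripper_width: 39.9
```

```bash
python3 - <<'E'
from h import *
s=state(); print(s['clock'],s['tcp_pos'])
im=get_image('wrist');save('w7',im); np.save('w7.npy',im); save('w7c',im,(230,60,430,210),4)
for t in ['cassette','rack']:
    for r in mark_of('wrist',t)[:4]: print(t,round(r['p'],2),np.round(r['at']),np.round(proj('wrist',r['at'])[0]))
E
```

```text
7.3 [524.61603627 149.93678532 225.53631569]
cassette 0.78 [560. 219.   6.] [314. 107.]
rack 0.9 [563. 219.   1.] [316. 106.]
```

View pics/w7.png

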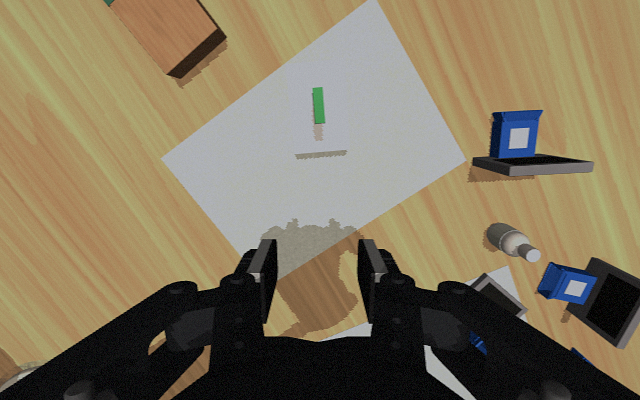

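View pics/w7c.png

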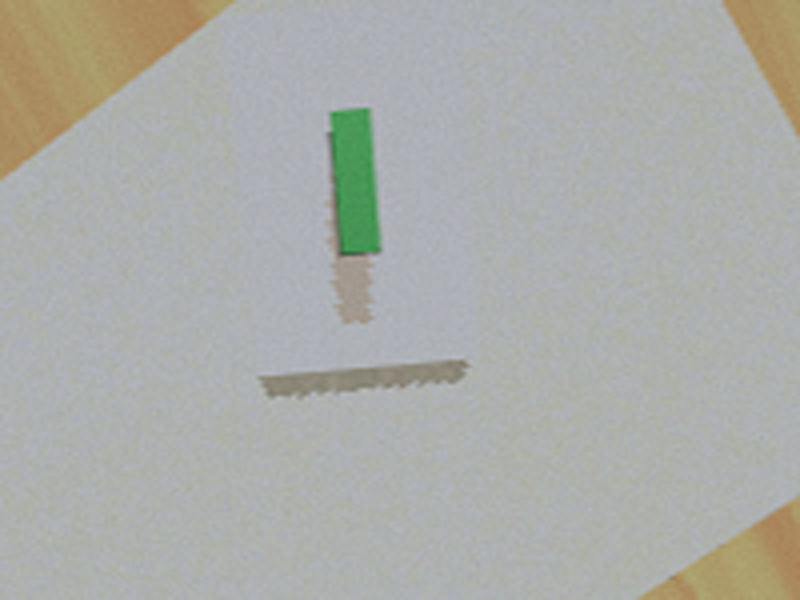

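```bash
python3 - <<'E'
from h import *
P=[ray('wrist',(230+a/4,60+b/4),100) for a,b in [(331,112),(371,108),(381,251),(341,255)]]
P=np.array(P)[:,:2];print(P.round(1)); c=P.mean(0); d=(P[0]+P[1]-P[2]-P[3])/2; print(c,np.linalg.norm(d),np.degrees(np.arctan2(d[1],d[0])))
s=state();R=s['ee_rot'];v=np.r_[c,78]-s['tcp_pos'];print(s['tcp_pos'],R.T@v/40,np.degrees(np.arctan2(R[1,0],R[0,0])))
E
```

```text
[[565.8 229.4]
 [573.3 226.1]
 [561.5 200.2]
 [553.7 203.6]]
[563.55162794 214.80587159] 28.473845921815563 65.16264494504826
[525.35454504 148.82374213 226.06413973] [1.90808099 0.03455381 3.70038012] 60.92447827192221
```

Emit:
servo_tool(
  steps=[
    {"dx": 1.0, "dy": 0.03, "dz": 0.3, "spin": -0.7, "jaw": 40},
    {"dx": 1.9, "dy": 0.03, "dz": 0.8, "spin": -0.7, "jaw": 40},
    {"dx": 1.9, "dy": 0.03, "dz": 1.6, "spin": -0.7, "jaw": 40},
    {"dx": 1.9, "dy": 0.03, "dz": 2.2, "spin": -0.7, "jaw": 40},
    {"dx": 1.9, "dy": 0.03, "dz": 2.2, "spin": -0.7, "jaw": 40},
    {"dx": 1.9, "dy": 0.03, "dz": 2.2, "spin": -0.7, "jaw": 40},
  ],
)

```text
clock: 7.95
tcp_pos: [562.2, 214.8, 137.1]
ee_rot: [[0.42, 0.907, -0.004], [0.907, -0.42, -0.001], [-0.002, -0.003, -1.0]]
wrist_force: [-1.0, 0.6, 0.2]
gripper_width: 39.9
```

```bash
python3 - <<'E'
from h import *
s=state(); print(s['clock'],s['tcp_pos'])
im=get_image('wrist');save('w8',im)
E
```

```text
7.95 [562.22008162 214.79579712 137.14613018]
```

View pics/w8.png

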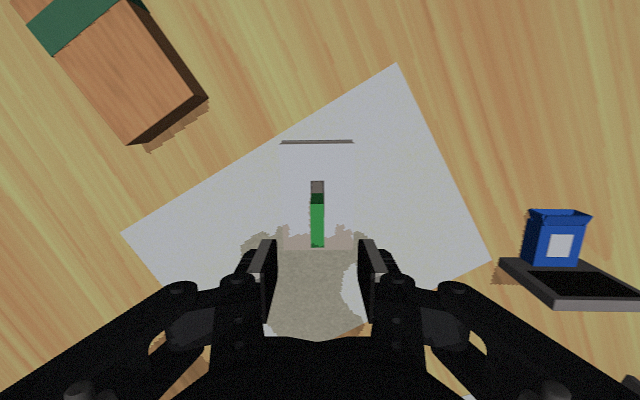

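Emit:
servo_tool(
  steps=[
    {"dx": 0.02, "dy": 0, "dz": 0.5, "spin": 0, "jaw": 40},
    {"dx": 0.02, "dy": 0, "dz": 1.0, "spin": 0, "jaw": 40},
    {"dx": 0.02, "dy": 0, "dz": 1.5, "spin": 0, "jaw": 40},
    {"dx": 0.02, "dy": 0, "dz": 1.72, "spin": 0, "jaw": 40},
    {"dx": 0.02, "dy": 0, "dz": 1.72, "spin": 0, "jaw": 40},
  ],
)

```text
clock: 8.42
tcp_pos: [563.0, 216.1, 69.4]
ee_rot: [[0.42, 0.908, -0.001], [0.908, -0.42, -0.0], [-0.001, -0.001, -1.0]]
wrist_force: [-0.9, -0.6, -0.3]
gripper_width: 40.0
```

```bash
python3 - <<'E'
from h import *
s=state(); print(s['clock'],s['tcp_pos'],s['wrist_force'])
im=get_image('wrist');save('w9',im)
E
```

```text
8.4167 [563.04404555 216.07292533  69.43410557] [-0.90885846 -0.57801611 -0.29774698]
```

View pics/w9.png

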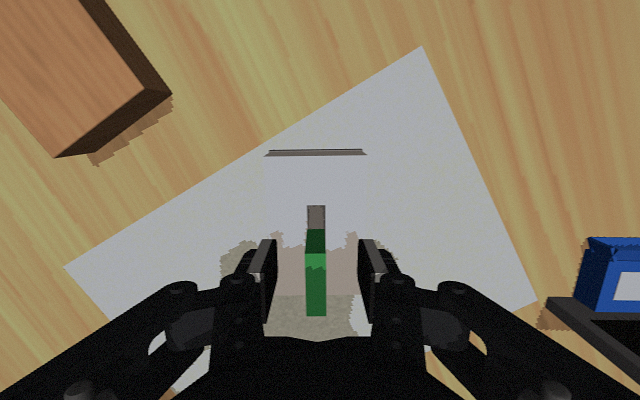

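Emit:
servo_tool(
  steps=[
    {"dx": 0, "dy": 0, "dz": 0, "spin": 0, "jaw": 0},
    {"dx": 0, "dy": 0, "dz": 0, "spin": 0, "jaw": 0},
    {"dx": 0, "dy": 0, "dz": 0, "spin": 0, "jaw": 0},
    {"dx": 0, "dy": 0, "dz": 0, "spin": 0, "jaw": 0},
    {"dx": 0, "dy": 0, "dz": 0, "spin": 0, "jaw": 0},
    {"dx": 0, "dy": 0, "dz": 0, "spin": 0, "jaw": 0},
  ],
  grip_force=40,
)

```text
clock: 8.97
tcp_pos: [564.4, 217.0, 71.7]
ee_rot: [[0.419, 0.908, 0.003], [0.908, -0.419, 0.001], [0.002, 0.002, -1.0]]
wrist_force: [-0.9, -1.0, 6.1]
gripper_width: 7.4
```

Emit:
servo_tool(
  steps=[
    {"dx": 0, "dy": 0, "dz": -0.3, "spin": 0, "jaw": 0},
    {"dx": 0, "dy": 0, "dz": -0.8, "spin": 0, "jaw": 0},
    {"dx": 0, "dy": 0, "dz": -1.4, "spin": 0, "jaw": 0},
    {"dx": 0, "dy": 0, "dz": -2.1, "spin": 0, "jaw": 0},
    {"dx": 0, "dy": 0, "dz": -2.8, "spin": 0, "jaw": 0},
    {"dx": 0, "dy": 0, "dz": -3.3, "spin": 0, "jaw": 0},
    {"dx": 0, "dy": 0, "dz": -3.3, "spin": 0, "jaw": 0},
  ],
)

```text
clock: 9.55
tcp_pos: [566.5, 217.3, 208.7]
ee_rot: [[0.419, 0.908, 0.011], [0.908, -0.419, 0.002], [0.006, 0.009, -1.0]]
wrist_force: [1.4, 0.4, -0.0]
gripper_width: 7.3
```

```bash
python3 - <<'E'
from h import *
s=state(); print(s['clock'],s['tcp_pos'],s['wrist_force'],s['gripper_width'],s['joint_positions'])
im=get_image('wrist');save('w10',im)
save('s10',get_image('scene'),(260,100,420,220),4)
E
```

```text
9.55 [566.45680125 217.27022096 208.66525418] [ 1.37821026  0.43683787 -0.03359624] 7.330215128419169 [ 1.67356267e-01  2.47744371e-01  1.53911672e+00 -7.90964812e-05
  1.34369135e+00  5.99656349e-01]
```

View pics/w10.png

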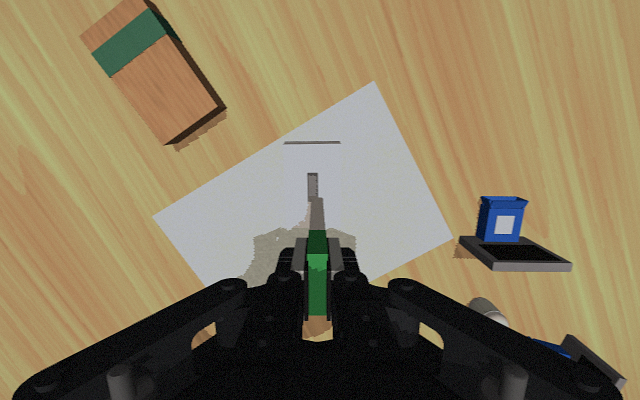

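View pics/s10.png

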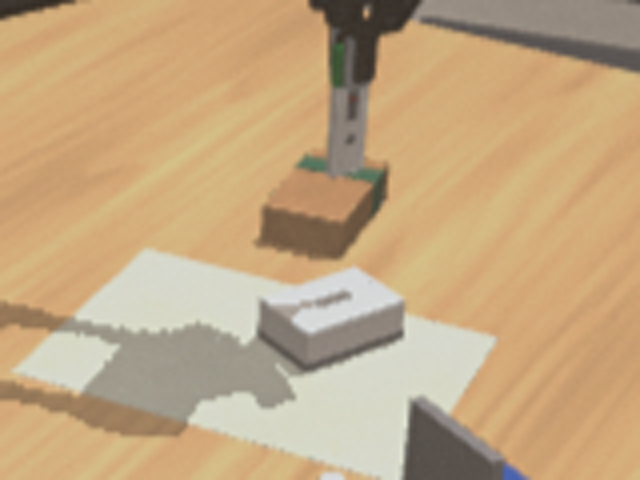

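Emit:
servo_tool(
  steps=[
    {"dx": -8.25, "dy": 5.4, "dz": 0, "spin": -7.7, "jaw": 0},
    {"dx": -8.25, "dy": 5.4, "dz": 0, "spin": -7.7, "jaw": 0},
    {"dx": -8.25, "dy": 5.4, "dz": 0, "spin": -7.7, "jaw": 0},
    {"dx": -8.25, "dy": 5.4, "dz": 0, "spin": -7.7, "jaw": 0},
    {"dx": -8.25, "dy": 5.4, "dz": 0, "spin": -7.7, "jaw": 0},
    {"dx": -8.25, "dy": 5.4, "dz": 0, "spin": -7.7, "jaw": 0},
    {"dx": -8.25, "dy": 5.4, "dz": 0, "spin": -7.7, "jaw": 0},
    {"dx": -8.25, "dy": 5.4, "dz": 0, "spin": -7.7, "jaw": 0},
    {"dx": -8.25, "dy": 5.4, "dz": 0, "spin": -7.7, "jaw": 0},
    {"dx": -8.25, "dy": 5.4, "dz": 0, "spin": -7.7, "jaw": 0},
    {"dx": -8.25, "dy": 5.4, "dz": 0.6, "spin": -7.7, "jaw": 0},
    {"dx": -8.25, "dy": 5.4, "dz": 1.2, "spin": -7.7, "jaw": 0},
  ],
)

```text
clock: 10.65
tcp_pos: [621.2, -176.3, 152.8]
ee_rot: [[-0.362, 0.932, 0.001], [0.932, 0.362, -0.001], [-0.001, 0.001, -1.0]]
wrist_force: [-0.4, 0.7, -0.2]
gripper_width: 7.2
```

Emit:
servo_tool(
  steps=[
    {"dx": 0, "dy": 0, "dz": 0, "spin": 0, "jaw": 0},
    {"dx": 0, "dy": 0, "dz": 0, "spin": 0, "jaw": 0},
    {"dx": 0, "dy": 0, "dz": 0, "spin": 0, "jaw": 0},
  ],
)

```text
clock: 10.9
tcp_pos: [621.1, -173.0, 153.9]
ee_rot: [[-0.366, 0.931, -0.0], [0.931, 0.366, 0.0], [0.0, -0.0, -1.0]]
wrist_force: [0.7, 0.5, -0.1]
gripper_width: 7.2
```

```bash
python3 - <<'E'
from h import *
s=state(); print(s['clock'],s['tcp_pos'],s['wrist_force'],s['gripper_width'],s['ee_rot'])
im=get_image('wrist');save('w11',im); np.save('w11.npy',im);save('w11c',im,(240,60,440,210),4)
for t in ['stand_mouth','stand_floor','stand','cassette']:
    for r in mark_of('wrist',t)[:4]: print(t,round(r['p'],2),np.round(r['at']),np.round(proj('wrist',r['at'])[0]))
E
```

```text
10.9 [ 621.05392117 -173.03486862  153.87245724] [ 0.66970394  0.45808873 -0.05392643] 7.210031291131324 [[-3.65844765e-01  9.30675761e-01 -4.85031124e-04]
 [ 9.30675819e-01  3.65844889e-01  1.93092765e-04]
 [ 3.57152913e-04 -3.80764762e-04 -9.99999864e-01]]
stand_mouth 0.81 [ 721. -114.   11.] [439. 170.]
stand_mouth 0.69 [ 612. -131.   59.] [326. 150.]
stand_floor 0.71 [ 613. -128.   10.] [327. 142.]
stand_floor 0.62 [ 761. -144.   14.] [463. 215.]
stand 0.92 [ 766. -151.    1.] [458. 219.]
stand 0.74 [ 601. -137.    2.] [311. 145.]
stand 0.59 [ 613. -130.   60.] [328. 149.]
cassette 0.88 [ 618. -170.   90.] [314. 210.]
```

View pics/w11.png

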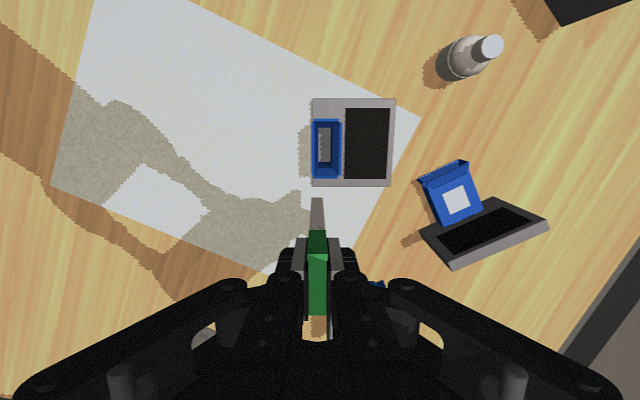

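View pics/w11c.png

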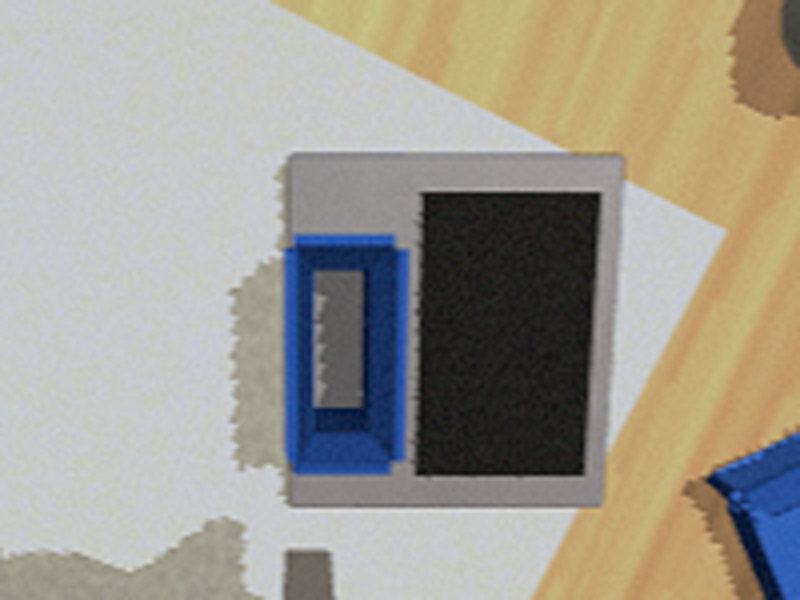

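```bash
python3 - <<'E'
from h import *
s=state();R=np.array(s['ee_rot']);t=np.array(s['tcp_pos'])
def T(p,z): 
    w=ray('wrist',(240+p[0]/4,60+p[1]/4),z); return np.round(R.T@(w-t),1)[:2],w.round(1)[:2]
for n,p,z in [('floor TL',(312,270),10),('floor TR',(364,270),10),('floor BR',(362,408),10),('floor BL',(313,408),10),
 ('rim L up',(290,250),60),('rim R up',(408,250),60),('rim R lo',(403,460),60),('rim L lo',(290,460),60),('rim T',(345,236),60),('rim B',(345,473),60),
 ('foot TL',(289,155),10),('foot TR',(624,155),10),('foot BR',(604,506),10),('foot BL',(289,506),10),
 ('cas L',(286,550),87),('cas R',(331,550),87)]: print(n,*T(p,z))
E
```

```text
floor TL [58.6  0.1] [ 600.7 -119. ]
floor TR [58.6 11.9] [ 611.7 -114.7]
floor BR [27.3 11.8] [ 623.1 -143.9]
floor BL [27.3  0.3] [ 612.4 -148.1]
rim L up [63.5 -4.2] [ 594.9 -116. ]
rim R up [63.5 17.8] [ 615.4 -107.9]
rim R lo [23.8 17.7] [ 629.8 -144.9]
rim L lo [23.9 -4.4] [ 609.2 -152.9]
rim T [66.   6.1] [ 603.5 -109.9]
rim B [21.3  6.4] [ 620.2 -151.4]
foot TL [83.4 -5. ] [586.9 -97.8]
foot TR [83.3 69.2] [656.1 -70.7]
foot BR [ 3.8 69.8] [ 685.7 -144.5]
foot BL [ 3.9 -5.4] [ 615.6 -171.9]
cas L [12.6 -4.7] [ 612.9 -163.5]
cas R [12.6  3.2] [ 620.3 -160.6]
```

Emit:
servo_tool(
  steps=[
    {"dx": 0.4, "dy": 0.1, "dz": 0, "spin": 0, "jaw": 0},
    {"dx": 0.8, "dy": 0.17, "dz": 0, "spin": 0, "jaw": 0},
    {"dx": 1.12, "dy": 0.17, "dz": 0.2, "spin": 0, "jaw": 0},
    {"dx": 1.12, "dy": 0.17, "dz": 0.45, "spin": 0, "jaw": 0},
    {"dx": 1.12, "dy": 0.17, "dz": 0.45, "spin": 0, "jaw": 0},
    {"dx": 1.12, "dy": 0.17, "dz": 0.45, "spin": 0, "jaw": 0},
    {"dx": 1.12, "dy": 0.17, "dz": 0.45, "spin": 0, "jaw": 0},
  ],
)

```text
clock: 11.73
tcp_pos: [611.2, -129.6, 135.8]
ee_rot: [[-0.365, 0.931, 0.0], [0.931, 0.365, -0.0], [-0.0, 0.0, -1.0]]
wrist_force: [-0.6, 0.2, 0.1]
gripper_width: 7.5
```

```bash
python3 - <<'E'
from h import *
s=state(); print(s['clock'],s['tcp_pos'],s['wrist_force'],s['ee_rot'])
im=get_image('wrist');save('w12',im,(240,120,400,240),5)
save('s12',get_image('scene'),(240,190,340,290),6)
E
```

```text
11.7333 [ 611.21973965 -129.58306372  135.7974628 ] [-0.58271398  0.22991453  0.1364103 ] [[-3.65047200e-01  9.30989006e-01  1.07973279e-04]
 [ 9.30988981e-01  3.65047216e-01 -2.18079043e-04]
 [-2.42444536e-04  2.09127890e-05 -9.99999970e-01]]
```

View pics/w12.png

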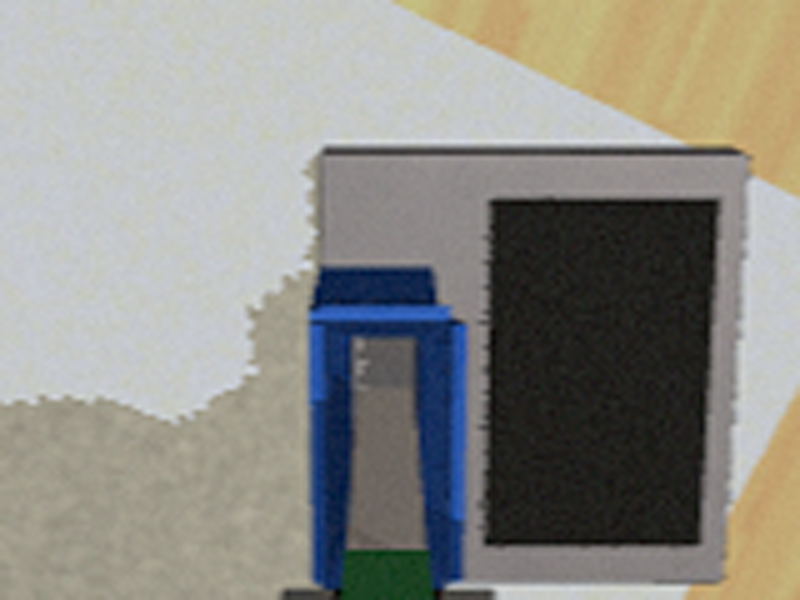

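View pics/s12.png

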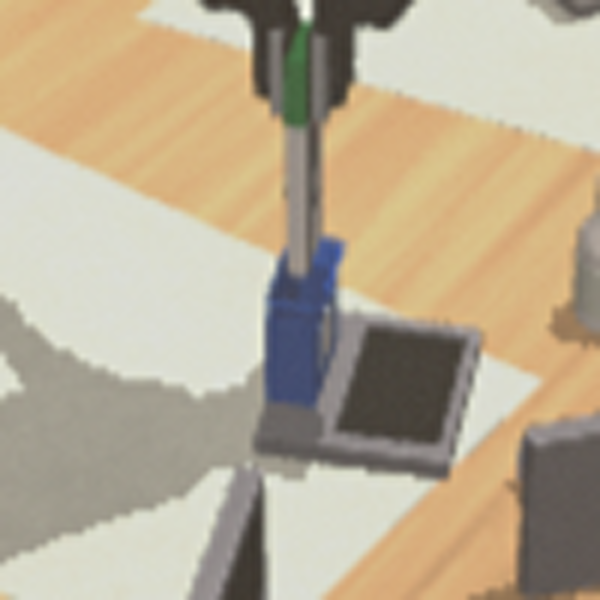

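```bash
python3 - <<'E'
from h import *
s=state();R=np.array(s['ee_rot']);t=np.array(s['tcp_pos'])
def T(p,z): 
    w=ray('wrist',(240+p[0]/5,120+p[1]/5),z); return np.round(R.T@(w-t),1)[:2]
for n,p,z in [('floor TL',(352,337),10),('floor TR',(415,337),10),
 ('rim L up',(310,322),60),('rim R up',(466,322),60),('rim T',(345,306),60),
 ('foot TL',(321,152),10),('foot TR',(748,152),10),('foot BR',(722,582),10),
 ('cas L',(354,387),69),('cas R',(415,387),69)]: print(n,T(p,z))
E
```

```text
floor TL [ 7.2 -6.8]
floor TR [7.2 4.4]
rim L up [ 20.3 -11.7]
rim R up [20.3 10.8]
rim T [22.7 -6.7]
foot TL [ 39.9 -11.9]
foot TR [39.8 61.9]
foot BR [-39.6  61.9]
cas L [12.9 -5.2]
cas R [12.9  3.3]
```

Emit:
servo_tool(
  steps=[
    {"dx": 0.03, "dy": 0, "dz": 0.15, "spin": 0, "jaw": 0},
    {"dx": 0.03, "dy": 0, "dz": 0.3, "spin": 0, "jaw": 0},
    {"dx": 0.03, "dy": 0, "dz": 0.45, "spin": 0, "jaw": 0},
    {"dx": 0.03, "dy": 0, "dz": 0.6, "spin": 0, "jaw": 0},
    {"dx": 0.03, "dy": 0, "dz": 0.7, "spin": 0, "jaw": 0},
    {"dx": 0.03, "dy": 0, "dz": 0.8, "spin": 0, "jaw": 0},
    {"dx": 0.03, "dy": 0, "dz": 0.8, "spin": 0, "jaw": 0},
  ],
)

```text
clock: 12.42
tcp_pos: [609.9, -127.9, 102.3]
ee_rot: [[-0.365, 0.931, -0.002], [0.931, 0.365, 0.001], [0.001, -0.001, -1.0]]
wrist_force: [-0.2, -0.3, 0.1]
gripper_width: 7.0
```

```bash
python3 - <<'E'
from h import *
s=state(); print(s['clock'],s['tcp_pos'],s['wrist_force'],s['wrist_torque'])
save('w13',get_image('wrist'),(240,120,400,240),5)
save('s13',get_image('scene'),(240,190,340,290),6)
E
```

```text
12.4167 [ 609.94018541 -127.89981556  102.34699026] [-0.24320863 -0.31043411  0.14994898] [ 0.03546435  0.0016559  -0.0745358 ]
```

View pics/s13.png

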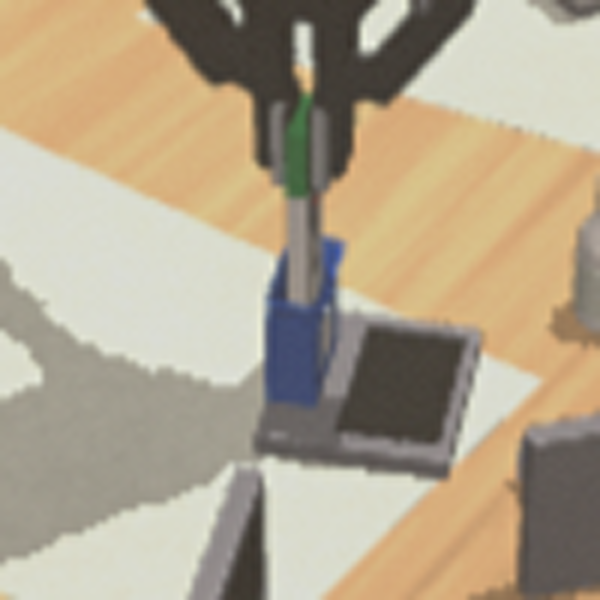

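View pics/w13.png

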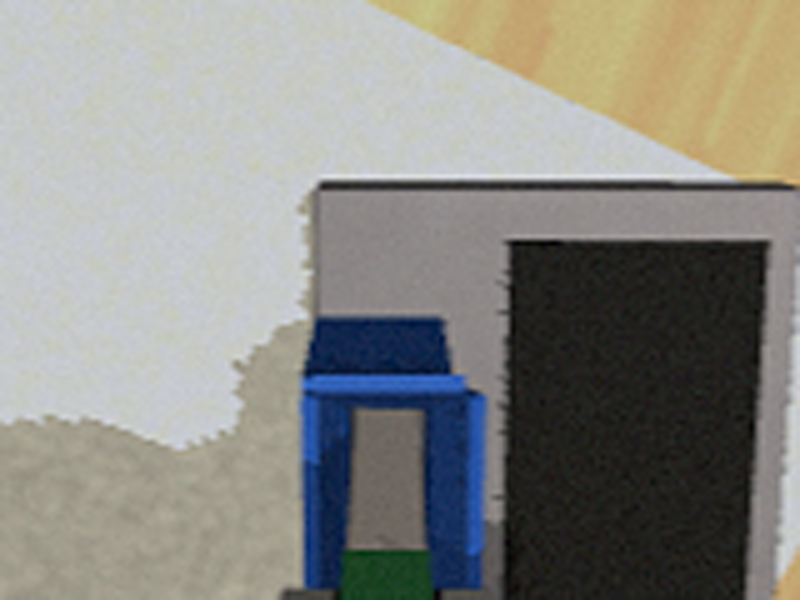

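Emit:
servo_tool(
  steps=[
    {"dx": 0, "dy": 0, "dz": 0.12, "spin": 0, "jaw": 0},
    {"dx": 0, "dy": 0, "dz": 0.24, "spin": 0, "jaw": 0},
    {"dx": 0, "dy": 0, "dz": 0.36, "spin": 0, "jaw": 0},
    {"dx": 0, "dy": 0, "dz": 0.46, "spin": 0, "jaw": 0},
    {"dx": 0, "dy": 0, "dz": 0.54, "spin": 0, "jaw": 0},
    {"dx": 0, "dy": 0, "dz": 0.58, "spin": 0, "jaw": 0},
    {"dx": 0, "dy": 0, "dz": 0.58, "spin": 0, "jaw": 0},
  ],
)

```text
clock: 13.1
tcp_pos: [610.2, -128.0, 79.8]
ee_rot: [[-0.365, 0.931, -0.001], [0.931, 0.365, 0.0], [0.001, -0.001, -1.0]]
wrist_force: [-0.7, 0.7, -0.2]
gripper_width: 7.4
```

Emit:
servo_tool(
  steps=[
    {"dx": 0, "dy": 0, "dz": 0.03, "spin": 0, "jaw": 0},
    {"dx": 0, "dy": 0, "dz": 0.06, "spin": 0, "jaw": 0},
    {"dx": 0, "dy": 0, "dz": 0.08, "spin": 0, "jaw": 0},
    {"dx": 0, "dy": 0, "dz": 0.08, "spin": 0, "jaw": 0},
  ],
)

```text
clock: 13.43
tcp_pos: [610.6, -128.1, 77.2]
ee_rot: [[-0.365, 0.931, -0.0], [0.931, 0.365, 0.0], [0.0, -0.0, -1.0]]
wrist_force: [0.0, 0.5, -1.1]
gripper_width: 7.2
```

Emit:
servo_tool(
  steps=[
    {"dx": 0, "dy": 0, "dz": 0.02, "spin": 0, "jaw": 0},
    {"dx": 0, "dy": 0, "dz": 0.04, "spin": 0, "jaw": 0},
    {"dx": 0, "dy": 0, "dz": 0.05, "spin": 0, "jaw": 0},
    {"dx": 0, "dy": 0, "dz": 0.05, "spin": 0, "jaw": 0},
  ],
)

```text
clock: 13.77
tcp_pos: [611.0, -128.3, 76.7]
ee_rot: [[-0.365, 0.931, 0.001], [0.931, 0.365, -0.0], [-0.001, 0.0, -1.0]]
wrist_force: [-3.7, 1.3, 7.0]
gripper_width: 7.5
```

Emit:
servo_tool(
  steps=[
    {"dx": 0, "dy": 0, "dz": -0.03, "spin": 0, "jaw": 15},
    {"dx": 0, "dy": 0, "dz": -0.03, "spin": 0, "jaw": 30},
    {"dx": 0, "dy": 0, "dz": -0.03, "spin": 0, "jaw": 40},
    {"dx": 0, "dy": 0, "dz": -0.03, "spin": 0, "jaw": 40},
    {"dx": 0, "dy": 0, "dz": -0.03, "spin": 0, "jaw": 40},
  ],
)

```text
clock: 14.18
tcp_pos: [610.5, -128.1, 76.2]
ee_rot: [[-0.365, 0.931, -0.0], [0.931, 0.365, 0.0], [0.0, -0.0, -1.0]]
wrist_force: [-0.2, -0.1, 0.3]
gripper_width: 39.9
```

```bash
python3 - <<'E'
from h import *
s=state(); print(s['clock'],s['tcp_pos'],s['wrist_force'],s['gripper_width'])
save('w14',get_image('wrist'))
save('s14',get_image('scene'),(240,190,340,290),6)
E
```

```text
14.1833 [ 610.49288229 -128.11466213   76.23831996] [-0.15323731 -0.10616779  0.32239717] 39.87927226965106
```

View pics/s14.png

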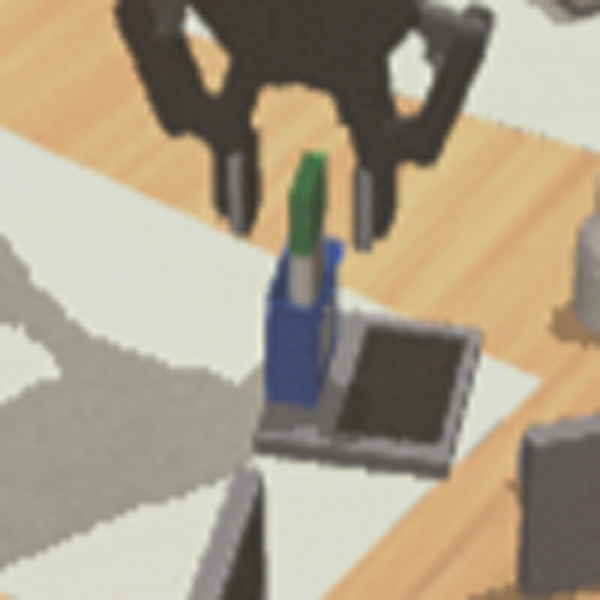

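View pics/w14.png

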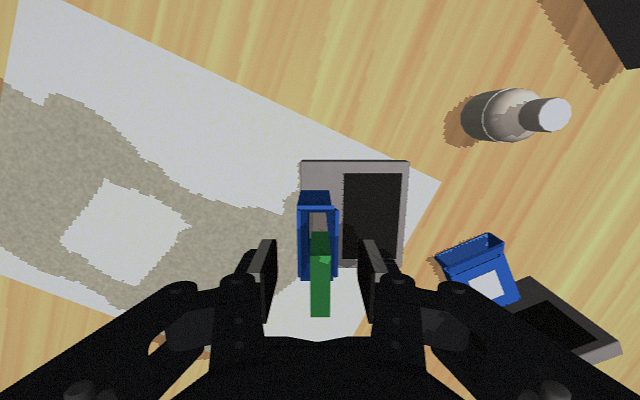

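Released and free. Now I'll retreat straight up and check the seat.

Emit:
servo_tool(
  steps=[
    {"dx": 0, "dy": 0, "dz": -0.4, "spin": 0, "jaw": 40},
    {"dx": 0, "dy": 0, "dz": -1.0, "spin": 0, "jaw": 40},
    {"dx": 0, "dy": 0, "dz": -1.8, "spin": 0, "jaw": 40},
    {"dx": -0.5, "dy": 0, "dz": -2.7, "spin": 0, "jaw": 40},
    {"dx": -1.2, "dy": 0, "dz": -3.6, "spin": 0, "jaw": 40},
    {"dx": -1.8, "dy": 0, "dz": -4.0, "spin": 0, "jaw": 40},
    {"dx": -1.8, "dy": 0, "dz": -4.0, "spin": 0, "jaw": 40},
    {"dx": -1.8, "dy": 0, "dz": -4.0, "spin": 0, "jaw": 40},
  ],
)

```text
clock: 14.95
tcp_pos: [637.7, -196.6, 237.9]
ee_rot: [[-0.364, 0.932, 0.003], [0.932, 0.364, -0.001], [-0.002, 0.002, -1.0]]
wrist_force: [-0.5, 0.3, -0.3]
gripper_width: 39.9
```

```bash
python3 - <<'E'
from h import *
s=state(); print(s['clock'],s['tcp_pos'],s['wrist_force'])
save('w15',get_image('wrist'),(260,60,420,180),5)
for t in ['cassette','stand_floor']:
    for r in mark_of('wrist',t)[:3]: print(t,round(r['p'],2),np.round(r['at']))
im=get_image('scene');save('s15',im); save('s15c',im,(240,190,340,290),6)
# expected cassette top centre & bottom when home
print(proj('scene',[[609.5,-128,105],[609.5,-128,77],[609.5,-128,110]]))
for t in ['dropper','gel','kitbox','cassette']:
    for r in mark_of('scene',t)[:2]: print(t,round(r['p'],2),np.round(r['at']))
E
```

```text
14.95 [ 637.69380886 -196.60122194  237.90614135] [-0.54647567  0.33822071 -0.2978258 ]
cassette 0.68 [ 608. -125.   12.]
stand_floor 0.89 [ 610. -129.   12.]
stand_floor 0.55 [ 759. -145.   10.]
stand_floor 0.55 [ 682. -279.   11.]
[[290.03744333 218.24385141]
 [290.13057195 228.27218945]
 [290.02049189 216.418475  ]]
dropper 0.71 [687. -24.   0.]
gel 0.97 [ 562. -396.    0.]
kitbox 0.73 [470. 386.  -1.]
```

View pics/w15.png

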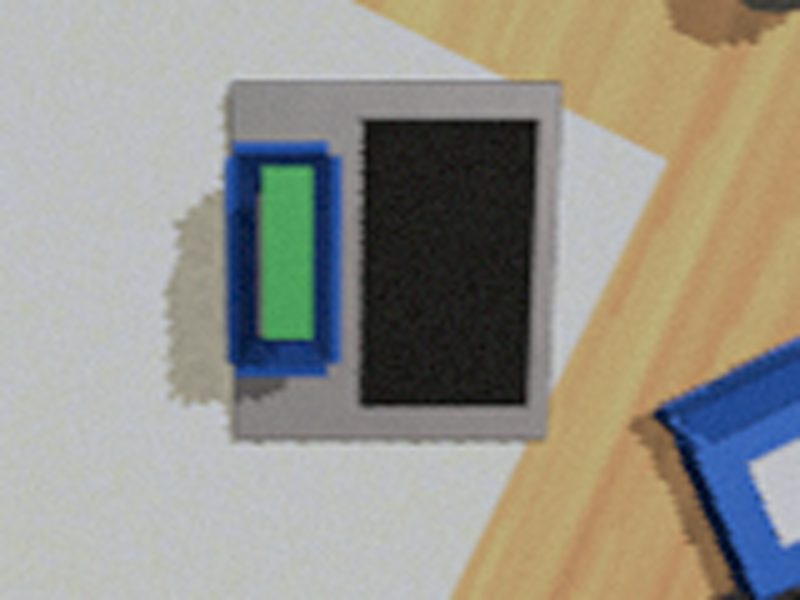

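View pics/s15c.png

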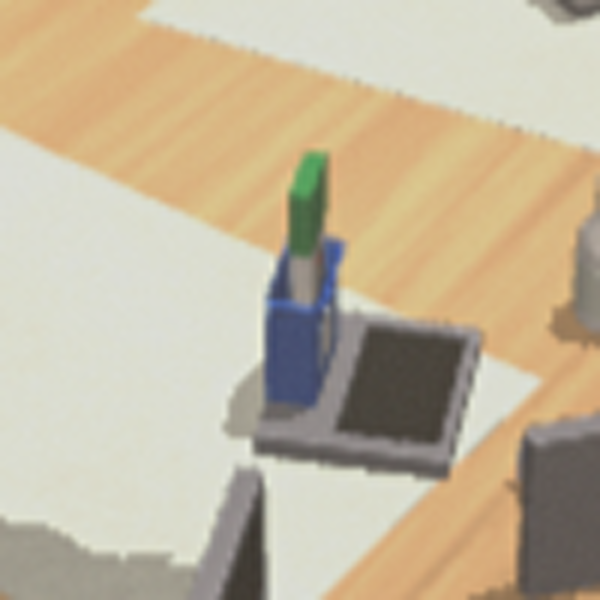

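View pics/s15.png

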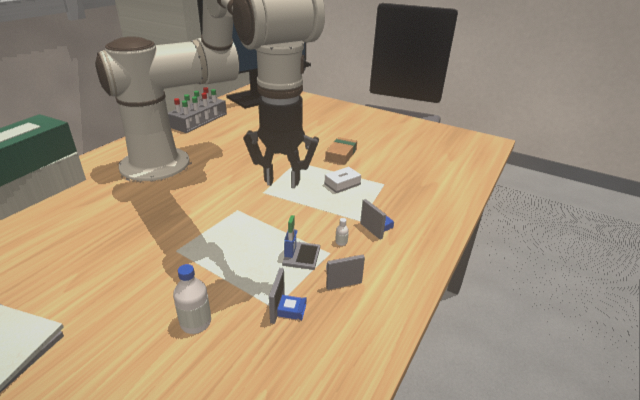

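```bash
python3 -c "
from plant import *
print(close_job())"
```

```text
the job is handed in; nothing more can be done
None
```

I tipped the nearest stand over its corner with the shut fingers, so it now stands on its grey foot with the sleeve upright. I then took the cassette from the rack, lowered it green end up into the sleeve, released it and backed off. I handed the job in at about 15 s on the robot's clock; no verdict was reported.

- **Seating:** the cassette touched the floor at the expected height (TCP 76.7 mm, about 7 N). After release, its top in the scene picture matched the fully seated height of 105 mm, to within about 2 mm.
- **Bystanders:** the dropper, gel bottle and kit box were found within about 5 mm of where they started, which is close to the network's accuracy.
- **Disagreement:** at first the mouth position differed by about 6–8 mm between my pixel fit and the network. A closer wrist picture gave a consistent position, and I used that one.
- **Missed detection:** the network did not find the cassette in the last scene picture. It did find it in the wrist picture, with its lower end near the sleeve floor.

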